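# Unlock the tube-cutting stop and hold it at its click

### The arm

A 6-joint arm with a two-finger parallel gripper is mounted at the origin on the work surface. World frame = base frame: x ahead of the robot, y to its left, z up, the work surface at z = 0. Lengths are in m, angles in rad, forces in N, time in s.
With the tool pointing down it reaches from about 0.35 to 0.925 m from the base axis. Payload 6.4 kg.
Tool frame: the origin (TCP) lies at the very end of the fingers, on their centre line; the grasp point (between the pads) lies 19 mm behind it; z points along the fingers, x is the direction in which the jaws open and shut, and the axes are right-handed (so a half turn about z gives the same grasp; the last joint's range is limited). The gripper opens to 85 mm and grips with 20 to 120 N. Pads are 22 mm wide; open, the fingers measure 114 mm over their backs; the gripper's body (76 mm by 85 mm) begins 54 mm behind the grasp point. The pads swing forward as they close: fully open they stand 13 mm farther back than shut.
Start: joints at [-0.174, 0.245, 1.558, -0, 1.339, -0.174], TCP at [0.65, 0, 0.231] pointing down, gripper open.
Joint ranges: [-3.13, 3.13], [-1.02, 2.26], [0.13, 2.54], [-0.95, 4.09], [0.21, 2.88], [-2.74, 2.74]. Speed limits (rad/s): [2.57, 2.57, 3.14, 3.14, 3.14, 3.14].

### API

Orientations are given as [roll, pitch, yaw] about the fixed x, y, z axes, in that order (R = Rz(yaw) Ry(pitch) Rx(roll)).
In Python, from bench import readout, vision, r gives the robot as it stands.
- The arm moves only by the tool jog_arm, never from a script. Its argument "steps" is a list of rows, each an object of numbers: "jaw": the closure in counts, from 0 (fully open) to 255 (shut); "x", "y", "z": the shift along the world's x, y, z in mm; "rx", "ry", "rz": the turn, a rotation vector about the world's x, y, z in degrees. A call has 1 to 12 rows; each row shifts and turns the pose as measured when the row begins; what a row does not reach is not made up. A row lasts 1/12 s, in which the tool goes at most 41.7 mm and 7.16 degrees, less where a joint would pass 70% of its speed; a pose out of reach is approached as far as the arm can. A call is refused whole if a number of a shift passes 41.7 or a number of a turn 7.16, either way. A call with a gripper value outside its range is refused whole. The fingers move at their own pace and stop on an object; "squeeze" is the grip in N (left out, the last holds). Time passes only in rows, so rows that do not move let the fingers close. It gives the time, the measured TCP pose, the force and the opening at its end, in the units of the state.
- readout.read_state(): the state, without advancing time (a new reading comes with each control period).
- vision.capture(name): name is "scene" or "side" or "wrist"; returns the picture (384x512x3 uint8, red, green, blue); there is no depth.
- vision.camera_model(name): a dict with "vfov" (degrees; the focal length in pixels is half the picture's height over the tangent of half this angle, whatever the lens; pixels are square), "cx", "cy" (the principal point, pixels), "pose" (4x4, takes a point from camera to world coordinates); the wrist camera has in their place "mount" (4x4, takes a point from camera to tool coordinates, whose origin is the TCP and whose axes are the tool frame's). Camera axes: x right, y up, looking along -z (the intrinsics and any distortion apply to the point x, -y, -z); pixel columns grow to the right and rows downward; lengths in m; the calibration is good to about 2 mm. A picture is of the moment at which its call begins: read the wrist's pose just before it. camera_model takes no time and is no camera call.
- r.hand_in(): hands the job in, once; it reports no verdict.
The state is a dict: "clock": time; "qpos": joint angles; "qvel": joint speeds; "effort": joint torques, N m; "position": TCP position; "ee_rot": TCP orientation; "ft_force": force on the tool from outside, world axes, zero at the start; "moment": the same for the moment, N m; "finger_gap": finger opening in m.
Only numpy, scipy, OpenCV 4.12 (cv2) and the standard library are available. Lean on these libraries where they do the work, as an engineer would, in place of code of your own. Each camera call takes 0.05 s, during which the arm holds its last target.

### The job

Pull the orange-headed lock pin straight up out of the cutting jig and park it upright, fully down, in the free hole of the wooden bur stand. Then slide the jig's red length stop along its rail, past the empty pin socket, until you feel its ball click into the notch, and finish while still holding the stop still in the fingers right at the notch, so that a tube can be pushed up to it. Leave the other things on the bench where they are.

Things in the scene. Friction and masses are not known exactly. Their poses are not given: they have to be found in the camera images.
- jig: tube-cutting jig, fixed: steel base 130 (its x) x 300 (its y) x 12 mm, an aluminium channel rail along its y in the middle (40 mm wide, top 34 mm above the bench), blue end blocks (top 42 mm), saw guide with brass tube (top 48 mm) at x +27 to +61, y +62 to +147 mm. Origin: centre of the underside, on the bench, z up. Its y runs to the robot's left, within 0.25 rad
- stop (a joint): travel (m) of the red length stop along the jig's +y, 0 to 0.150, against 1 to 3 N. Starts at 0 to 0.012; the seated pin blocks it at 0.016. At an unknown travel of 0.070 to 0.120 its ball drops into the one V notch (12 mm wide, a dark groove in the brass strip in the rail). Near it the ball pulls the stop in; pushing it out takes about 8 N. Let loose within 3 mm it centres itself
- stop_grip (a point): where to grip the stop: in its black upright finger block, 30 (jig x) x 24 (jig y) x 40 mm high, on the block's axis, 18 mm below its flat top, 72 mm above the bench (the red plate under the block has its top 50 mm above the bench). Lies at jig x = 0, y = -85 mm + travel; axes as the jig's
- index (a joint): how far (m) the stop's sprung detent ball, with the yellow rod on it that stands up through the black block's top, has sunk: about 0.0006 on the plain strip (rod 7.5 mm proud of the block), about 0.005 at the bottom of the notch (rod 3 mm proud); it loses about 1 mm per mm off the notch's centre
- lock_pin: loose pin, 35 to 70 g, at first upright in the jig's brass socket: steel shank 10 mm diameter x 20 mm, necked in the middle; above it a collar 16 mm diameter x 16 mm; above that the orange head 18 mm diameter x 30 mm. Origin: lower end of the shank (seated 14 mm above the bench), z towards the head. Sprung balls on its neck resist with 6 to 12 N over the first 5 mm of a straight pull up
- pin_head (a point): where to grip the pin: on its axis in the orange head, 52 mm above the shank's lower end, 14 mm below the head's top; seated 66 mm above the bench. The stop's black block stands at least 20 mm away along the jig's y, so the fingers best close along the jig's x
- pin_socket (a point): centre of the mouth of the lock pin's hole in the brass socket block (30 x 30 mm), 34 mm above the bench, at jig x = -42, y = -31 mm; hole 11 mm diameter, through to the base plate 22 mm below
- stand: wooden bur stand, fixed, 160 (its x) x 60 (its y) x 30 mm high, on the left or on the right of the jig; five small burs stand in its -x half up to 30 mm above its top. Origin: centre of the underside, z up
- stand_hole (a point): centre of the mouth of the stand's free hole, 14 mm diameter, 22 mm deep, in its top, 30 mm above the bench, at stand x = +50, y = 0 mm. Parked fully down the pin's collar rests on the stand's top and the shank's lower end is 10 mm above the bench
- spool: bystander: spool of copper wire with green flanges, 72 mm diameter, 56 mm high, on the side of the jig where the stand is not; origin under its centre
- jar: bystander: amber jar, 56 mm diameter, 60 mm high, beyond the jig; origin under its centre
- bench_block: bystander: steel block 64 x 64 x 20 mm, beyond the jig; origin under its centre
- bench_pin: bystander: flat forked wooden board 125 x 60 x 12 mm at the left; origin under it
- saw_frame: bystander: jeweller's saw frame lying flat at the right, 230 x 90 mm, 24 mm high; origin under it
- small_driver: bystander: screwdriver 150 mm long lying on the bench between the robot and the jig; origin under it
Not all that is in view belongs to the job. Of the things that look like the stand, take the one that is farthest to the robot's left at the start.

How it is judged:
On the way, in this order (a step that is already met when the one before it is completed fails the run):
1. the lock pin is pulled clear of the socket, in the fingers (z of pin_head in the frame of pin_socket above 0.055 m and contact force between the fingers and lock_pin above 0.5 N), for 0.1 s.
2. the lock pin stands parked in the stand's free hole, let go (horizontal distance between lock_pin and stand_hole below 0.005 m and z of lock_pin in the frame of stand_hole below -0.016 m and angle between lock_pin's own z axis and vertical below 0.2 rad and contact force between the fingers and lock_pin below 0.1 N and linear speed of lock_pin below 0.02 m/s), for 0.3 s.
At the end, for the whole second after the job is handed in: The stop is held in the fingers (over 1 N), still (under 5 mm/s), its ball sunk over 3 mm in the notch (within about 2 mm of centre). The pin stands let go in the stand's hole, within 5 mm, its end at least 16 mm below the stand's top, tilt under 0.2 rad (value of joint stop above 0.06 m and value of joint index above 0.003 m and contact force between the fingers and stop above 1 N and velocity of joint stop between -0.005 and 0.005 m/s and horizontal distance between lock_pin and stand_hole below 0.005 m and z of lock_pin in the frame of stand_hole below -0.016 m and angle between lock_pin's own z axis and vertical below 0.2 rad and contact force between the fingers and lock_pin below 0.1 N); the arm keeps its last pose, push and grip.
It fails at once if a bystander is pushed more than 20 mm (distance of any of spool, jar, bench_block, bench_pin, saw_frame, small_driver from where it was at the start of the episode above 0.02 m).
It also fails if it takes over 67 s, if anything falls off the work surface, if the arm or the gripper's body presses on something with over 40 N, if the wrist force passes 120 N, or if a joint passes its speed limit or range.

## Working session

There is one attempt and no reset: what is moved stays moved. The work goes in short steps, Python scripts to look and compute and a tool call to move; the robot and the scene stay as the last step left them, time stands still between calls to the robot, and variables do not carry over. Pictures are saved under pics/ and viewed, and the job is handed in when it is done.

Besides the shell and the picture viewer there is one more tool, called after "Emit:" as name(argument=value, ...) on one line, values as JSON. jog_arm: Moves the arm, as the interface text tells. Its arguments: {"type":"object","properties":{"steps":{"type":"array"},"squeeze":{"type":"number"}},"required":["steps"]}

```bash
mkdir -p pics; ls; python3 - <<'E'
from bench import readout, vision, r
import cv2
for n in ("scene","side","wrist"):
    im=vision.capture(n); cv2.imwrite(f"pics/{n}0.png",im[:,:,::-1])
    m=vision.camera_model(n); print(n,{k:(v if not hasattr(v,'round') or isinstance(v,float) else v.round(4).tolist()) for k,v in m.items()})
s=readout.read_state(); print(s)
E
```

```text
pics
scene {'vfov': 53.15068524473317, 'cx': 263.9215852246319, 'cy': 188.0579518901835, 'pose': [[0.5463, -0.493, 0.6771, 1.249], [0.8372, 0.3449, -0.4244, -0.4333], [-0.0243, 0.7987, 0.6012, 0.7203], [0.0, 0.0, 0.0, 1.0]]}
side {'vfov': 53.878154566581216, 'cx': 253.09465632057044, 'cy': 192.22677202108963, 'pose': [[0.7918, 0.3318, -0.5129, -0.194], [-0.6104, 0.4628, -0.6429, -0.9011], [0.0241, 0.8221, 0.5689, 0.8504], [0.0, 0.0, 0.0, 1.0]]}
wrist {'vfov': 67.1758763691455, 'cx': 257.1292602070829, 'cy': 189.9839129935878, 'mount': [[1.0, -0.0, 0.0004, 0.0005], [0.0001, -0.9525, -0.3047, -0.0771], [0.0004, 0.3047, -0.9525, -0.142], [0.0, 0.0, 0.0, 1.0]]}
{'clock': 0.15, 'qpos': array([-1.74127819e-01,  2.45680832e-01,  1.55872908e+00,  5.42001594e-06,
        1.33870913e+00, -1.74079043e-01]), 'qvel': array([-0.00022797, -0.00139564, -0.00375527,  0.00033973,  0.0003048 ,
        0.00083806]), 'effort': array([ 3.57137314e-04, -4.29984105e+01, -3.26552796e+01, -1.40693478e-04,
        3.52074814e-03,  1.27692519e-05]), 'position': array([6.49572679e-01, 6.43596987e-05, 2.30418720e-01]), 'ee_rot': array([-3.14132309e+00,  1.50240395e-03, -4.98235536e-05]), 'ft_force': array([-0.52735758, -0.37353169, -0.22460206]), 'moment': array([-0.04307332, -0.0196149 , -0.01940056]), 'finger_gap': 0.08560919522796119}
```

View pics/scene0.png

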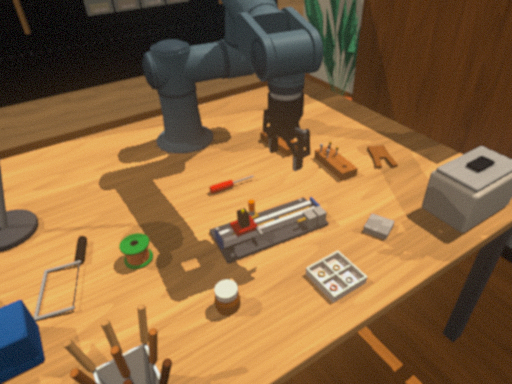

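View pics/side0.png

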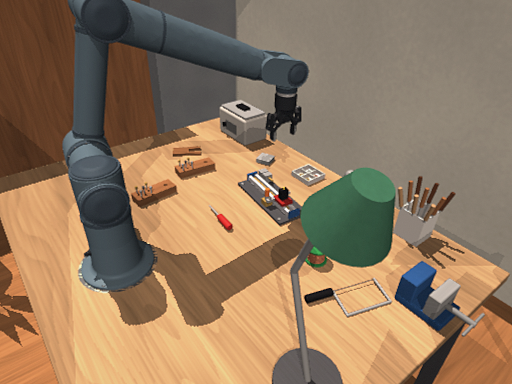

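View pics/wrist0.png

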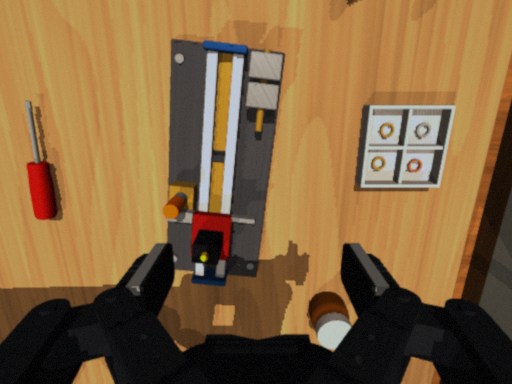

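The scene view shows the jig at about (270,225), with a stand-like block at (335,162) and a second one half hidden at (280,145). The side view shows the two stand-like blocks at (195,166) and (153,191). The wrist view shows the pin at (176,205), the black block at (206,248), the strip with a dark groove at about (218,155), and the notch. Next I'll measure these.

```bash
cat > h.py <<'E'
import numpy as np, cv2
from scipy.spatial.transform import Rotation as R
from bench import readout, vision, r
def T_tool(s):
    T=np.eye(4);T[:3,:3]=R.from_euler('xyz',s['ee_rot']).as_matrix();T[:3,3]=s['position'];return T
def cam(n,s=None):
    m=vision.camera_model(n); P=m['pose'] if n!='wrist' else T_tool(s)@m['mount']
    return 192/np.tan(np.radians(m['vfov'])/2),m['cx'],m['cy'],np.array(P)
def plane(c,u,v,z):
    f,cx,cy,P=c; d=P[:3,:3]@np.array([(u-cx)/f,-(v-cy)/f,-1]); o=P[:3,3]; return o+d*(z-o[2])/d[2]
def proj(c,p):
    f,cx,cy,P=c; q=P[:3,:3].T@(np.asarray(p)-P[:3,3]); return np.array([cx-f*q[0]/q[2],cy+f*q[1]/q[2]])
def crop(im,x0,x1,y0,y1,k,name): cv2.imwrite(name,cv2.resize(im[y0:y1,x0:x1],None,fx=k,fy=k,interpolation=cv2.INTER_CUBIC))
E
python3 - <<'E'
from h import *
c=cam('side')
for p in [(195,166),(153,191)]: print('side',p,plane(c,*p,0.03).round(3))
c=cam('scene')
for p in [(335,162),(280,145)]: print('scene',p,plane(c,*p,0.03).round(3))
w=cv2.imread('pics/wrist0.png');crop(w,150,300,30,290,2.3,'pics/w0c.png')
crop(cv2.imread('pics/side0.png'),115,225,135,215,7,'pics/s0c.png')
E
```

```text
side (195, 166) [0.465 0.322 0.03 ]
side (153, 191) [0.242 0.254 0.03 ]
scene (335, 162) [0.486 0.321 0.03 ]
scene (280, 145) [0.294 0.237 0.03 ]
```

View pics/w0c.png

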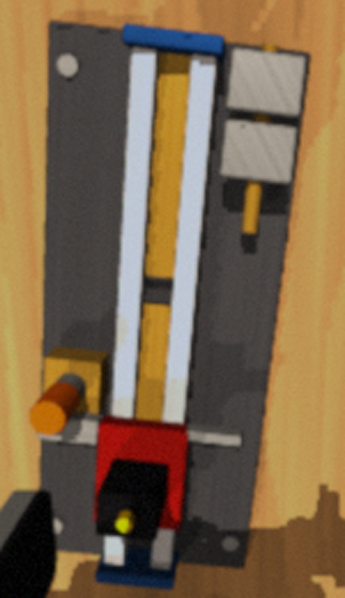

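View pics/s0c.png

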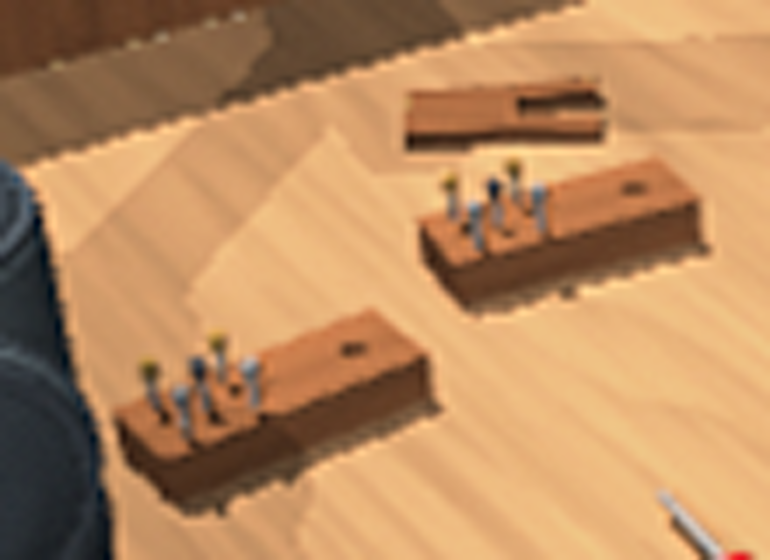

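The chosen stand is the one at side (195,166). It lies farthest left, at world y≈0.32, and its free hole is at side pixel (205,162) in the +x half. The nearer look-alike at (153,191), y≈0.25, is rejected. The close crop shows both blocks with burs and a free hole. In the wrist crop the pin head is at (47,415) and the notch groove at (158,290).

```bash
python3 - <<'E'
from h import *
s=readout.read_state(); c=cam('wrist',s)
f=lambda u,v:(150+u/2.3,30+v/2.3)
C={}
for k,p,z in [('TL',(52,22),.012),('TR',(310,52),.012),('BL',(40,545),.012),('BR',(245,567),.012),('pintop',(47,415),.08),('blocktop_rod',(124,523),.09+.0075),('notch',(158,290),.03),
 ('sock TL',(47,350),.034),('sock TR',(108,352),.034)]:
    C[k]=plane(c,*f(*p),z); print(k,C[k].round(4))
# colour-based: orange head, yellow rod in all views
for n in ('side','scene'):
    cc=cam(n); print(n, 'hole', plane(cc,*((205.3,161.9) if n=='side' else (318,152)),.03).round(4))
ctr=(C['TL']+C['TR']+C['BR']+C['BL'])/4; a=(C['TL']+C['TR']-C['BL']-C['BR'])/2
yaw=np.arctan2(-a[0],a[1]); print(ctr,np.linalg.norm(a),yaw)
b=(C['TR']+C['BR']-C['TL']-C['BL'])/2; print(np.linalg.norm(b),np.arctan2(b[1],b[0]))
Rz=np.array([[np.cos(yaw),-np.sin(yaw)],[np.sin(yaw),np.cos(yaw)]])
for k in C: print(k,(Rz.T@(C[k]-ctr)[:2]).round(4))
print('sock',ctr[:2]+Rz@[-.042,-.031])
E
```

```text
TL [0.5547 0.1392 0.012 ]
TR [0.6811 0.1258 0.012 ]
BL [ 0.5211 -0.1538  0.012 ]
BR [ 0.6487 -0.1695  0.012 ]
pintop [ 0.5555 -0.0397  0.08  ]
blocktop_rod [ 0.5923 -0.0871  0.0975]
notch [0.6036 0.0104 0.03  ]
sock TL [ 0.544  -0.0211  0.034 ]
sock TR [ 0.5762 -0.0221  0.034 ]
side hole [0.5184 0.3267 0.03  ]
scene hole [0.4064 0.3158 0.03  ]
[ 0.60141816 -0.01455406  0.012     ] 0.29602745082320675 -0.11161891223773475
0.12778741255435816 -0.11429498726212113
TL [-0.0635  0.1476]
TR [0.0635 0.1484]
BL [-0.0643 -0.1473]
BR [ 0.0643 -0.1487]
pintop [-0.0428 -0.0301]
blocktop_rod [-0.0009 -0.0731]
notch [-0.0006  0.025 ]
sock TL [-0.0564 -0.0129]
sock TR [-0.0242 -0.0103]
sock [ 0.55622651 -0.04068289]
```

Emit:
jog_arm(steps=[{"x": -24,"y": -10,"rz": -2,"jaw": 110},{"x": -24,"y": -10,"rz": -2,"jaw": 110},{"x": -24,"y": -10,"rz": -2,"jaw": 110},{"x": -20,"y": -9,"z": -20,"jaw": 110},{"z": -30},{"z": -20},{},{}], squeeze=60)

```text
validation failed for argument at $.st...
```

```bash
cat > st.py <<'E'
from h import *
s=readout.read_state(); print(s['clock'],s['position'].round(4),np.degrees(s['ee_rot']).round(2),s['ft_force'].round(1),round(s['finger_gap'],4))
E
cat > snap.py <<'E'
import sys
from h import *
n,name=sys.argv[1:3]; s=readout.read_state(); im=vision.capture(n)[:,:,::-1]; cv2.imwrite(f'pics/{name}.png',cv2.resize(im,None,fx=1.5,fy=1.5)); cv2.imwrite(f'pics/{name}_raw.png',im); np.save(f'pics/{name}.npy',np.r_[s['position'],s['ee_rot']])
E
python3 st.py; python3 snap.py wrist w1
```

```text
0.15 [6.496e-01 1.000e-04 2.304e-01] [-1.7998e+02  9.0000e-02 -0.0000e+00] [-0.5 -0.4 -0.2] 0.0856
```

View pics/w1.png

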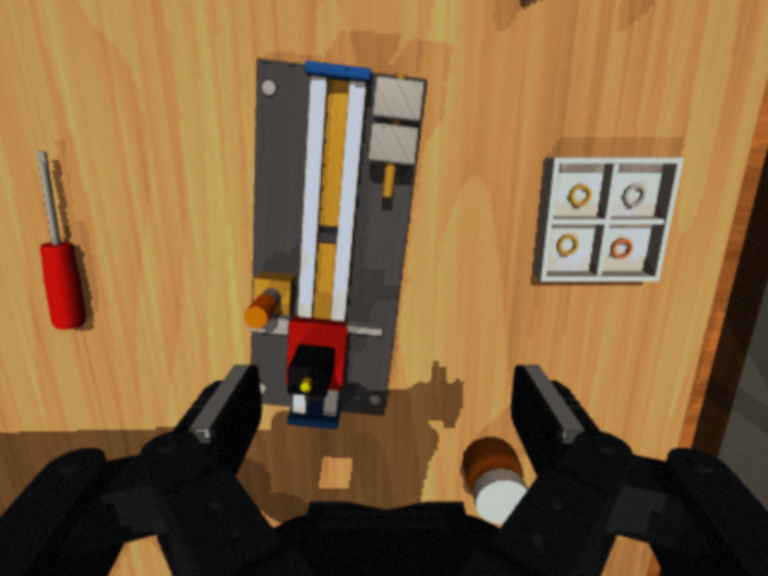

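The move was refused, probably because of the empty rows, and this picture shows the same view as the first one. I'll give every row a jaw value and send it again.

Emit:
jog_arm(steps=[{"x": -24,"y": -10,"rz": -2,"jaw": 110},{"x": -24,"y": -10,"rz": -2,"jaw": 110},{"x": -24,"y": -10,"rz": -2,"jaw": 110},{"x": -20,"y": -9,"z": -20,"jaw": 110},{"z": -30,"jaw": 110},{"z": -20,"jaw": 110},{"jaw": 110},{"jaw": 110}], squeeze=60)

```text
validation failed for argument at $.st...
```

Emit:
jog_arm(steps=[{"jaw": 110,"x": -24,"y": -10,"z": 0,"rx": 0,"ry": 0,"rz": -2},{"jaw": 110,"x": -24,"y": -10,"z": 0,"rx": 0,"ry": 0,"rz": -2}], squeeze=60)

```text
clock: 0.37
position: [0.6028, -0.0192, 0.2294]
ee_rot: [-3.141, 0.001, -0.069]
ft_force: [0.3, 0.5, 0.3]
finger_gap: 0.0641
```

Emit:
jog_arm(steps=[{"jaw": 110,"x": -24,"y": -10,"z": 0,"rx": 0,"ry": 0,"rz": -2.5},{"jaw": 110,"x": -23,"y": -10,"z": -20,"rx": 0,"ry": 0,"rz": 0},{"jaw": 110,"x": 0,"y": 0,"z": -30,"rx": 0,"ry": 0,"rz": 0},{"jaw": 110,"x": 0,"y": 0,"z": -20,"rx": 0,"ry": 0,"rz": 0},{"jaw": 110,"x": 0,"y": 0,"z": 0,"rx": 0,"ry": 0,"rz": 0}])

```text
clock: 0.78
position: [0.5503, -0.0411, 0.1582]
ee_rot: [3.141, -0.001, -0.118]
ft_force: [-0.7, 0.8, -0.8]
finger_gap: 0.0486
```

```bash
python3 st.py; python3 snap.py wrist w2
```

```text
0.7833 [ 0.5503 -0.0411  0.1582] [ 1.7998e+02 -6.0000e-02 -6.7900e+00] [-0.7  0.8 -0.8] 0.0486
```

View pics/w2.png

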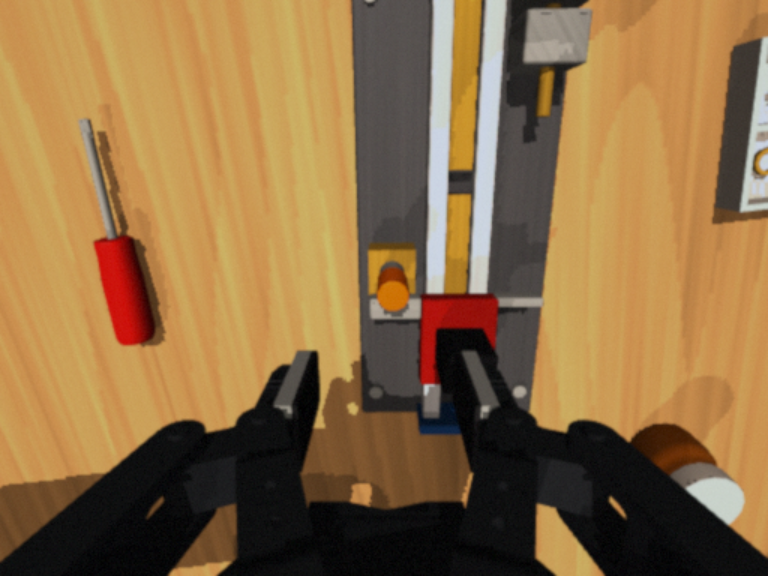

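The jig now stands upright in the picture. The pin head's top is at (393,293), the groove at (460,182), and the red plate is to the right of the fingers. Refining the position now.

```bash
python3 - <<'E'
from h import *
a=np.load('pics/w2.npy'); s=dict(position=a[:3],ee_rot=a[3:]); c=cam('wrist',s)
im=cv2.imread('pics/w2_raw.png'); hsv=cv2.cvtColor(im,cv2.COLOR_BGR2HSV)
m=cv2.inRange(hsv,(5,215,170),(14,255,255)); n,l,st,ce=cv2.connectedComponentsWithStats(m)
for i in range(1,n):
    if st[i,4]>30: print(st[i],ce[i])
for u,v,z in [(393,293,.08),(460,182,.03),(440,175,.034),(482,190,.034),(458,296,.05),(369,246,.034),(415,246,.034),(360,100,.012),(360,405,.012)]:
    p=plane(c,u/1.5,v/1.5,z);print((u,v),p.round(4))
yaw=-.113;Rz=np.array([[np.cos(yaw),-np.sin(yaw)],[np.sin(yaw),np.cos(yaw)]])
sock=plane(c,392/1.5,246/1.5,.034)[:2]-Rz@[0,.015]; print('sock',sock)
E
```

```text
(393, 293) [ 0.5551 -0.0395  0.08  ]
(460, 182) [0.6025 0.0095 0.03  ]
(440, 175) [0.5903 0.0154 0.034 ]
(482, 190) [0.6147 0.0036 0.034 ]
(458, 296) [ 0.5936 -0.0563  0.05  ]
(369, 246) [ 0.5426 -0.0224  0.034 ]
(415, 246) [ 0.5712 -0.0259  0.034 ]
(360, 100) [0.5476 0.0641 0.012 ]
(360, 405) [ 0.5182 -0.1496  0.012 ]
sock [ 0.55524858 -0.03905558]
```

Emit:
jog_arm(steps=[{"jaw": 110,"x": 5,"y": 2,"z": -25,"rx": 0,"ry": 0,"rz": 0.3},{"jaw": 110,"x": 0,"y": 0,"z": -25,"rx": 0,"ry": 0,"rz": 0},{"jaw": 110,"x": 0,"y": 0,"z": -20,"rx": 0,"ry": 0,"rz": 0},{"jaw": 110,"x": 0,"y": 0,"z": -5,"rx": 0,"ry": 0,"rz": 0},{"jaw": 110,"x": 0,"y": 0,"z": 0,"rx": 0,"ry": 0,"rz": 0}])

```text
clock: 1.25
position: [0.5633, -0.0402, 0.0914]
ee_rot: [3.139, -0.018, -0.112]
ft_force: [-0.0, -0.4, -0.1]
finger_gap: 0.0482
```

```bash
python3 st.py; python3 snap.py wrist w3
```

```text
1.25 [ 0.5633 -0.0402  0.0914] [179.84  -1.    -6.39] [-0.  -0.4 -0.1] 0.0482
```

View pics/w3.png

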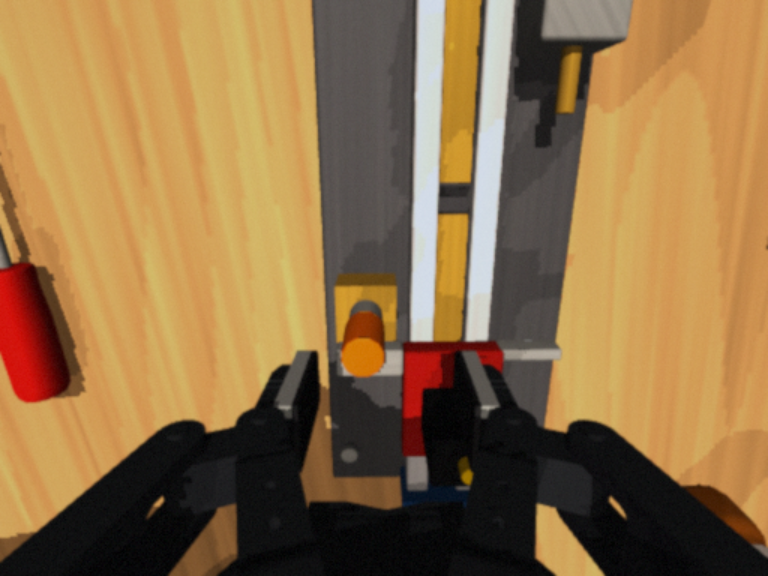

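The picture shows the pin between the fingers but left of centre, at (363,350), and the tool has drifted +8 mm in x with a 1° tilt. I'll correct both.

Emit:
jog_arm(steps=[{"jaw": 110,"x": -8,"y": 1,"z": 0,"rx": 0,"ry": 1,"rz": 0},{"jaw": 110,"x": 0,"y": 0,"z": 0,"rx": 0,"ry": 0,"rz": 0}])

```text
clock: 1.47
position: [0.557, -0.0396, 0.0952]
ee_rot: [3.136, -0.004, -0.111]
ft_force: [0.4, 0.3, -0.0]
finger_gap: 0.0485
```

Emit:
jog_arm(steps=[{"jaw": 110,"x": -1,"y": 1,"z": -12,"rx": 0.3,"ry": 0.2,"rz": 0},{"jaw": 110,"x": 0,"y": 0,"z": -12,"rx": 0,"ry": 0,"rz": 0},{"jaw": 110,"x": 0,"y": 0,"z": -9,"rx": 0,"ry": 0,"rz": 0},{"jaw": 110,"x": 0,"y": 0,"z": 0,"rx": 0,"ry": 0,"rz": 0},{"jaw": 110,"x": 0,"y": 0,"z": 0,"rx": 0,"ry": 0,"rz": 0}])

```text
clock: 1.88
position: [0.5579, -0.039, 0.0626]
ee_rot: [3.14, -0.006, -0.111]
ft_force: [-0.7, -0.5, 0.5]
finger_gap: 0.0485
```

Emit:
jog_arm(steps=[{"jaw": 110,"x": -2,"y": 0,"z": -6,"rx": 0,"ry": 0.35,"rz": 0},{"jaw": 110,"x": 0,"y": 0,"z": -5,"rx": 0,"ry": 0,"rz": 0},{"jaw": 110,"x": 0,"y": 0,"z": 0,"rx": 0,"ry": 0,"rz": 0},{"jaw": 110,"x": 0,"y": 0,"z": 0,"rx": 0,"ry": 0,"rz": 0}])

```text
clock: 2.22
position: [0.5553, -0.0389, 0.0498]
ee_rot: [3.139, 0.002, -0.111]
ft_force: [-0.2, 0.4, 0.4]
finger_gap: 0.0486
```

```bash
python3 st.py; python3 snap.py wrist w4
```

```text
2.2167 [ 0.5553 -0.0389  0.0498] [ 1.7988e+02  1.4000e-01 -6.3700e+00] [-0.2  0.4  0.4] 0.0486
```

View pics/w4.png

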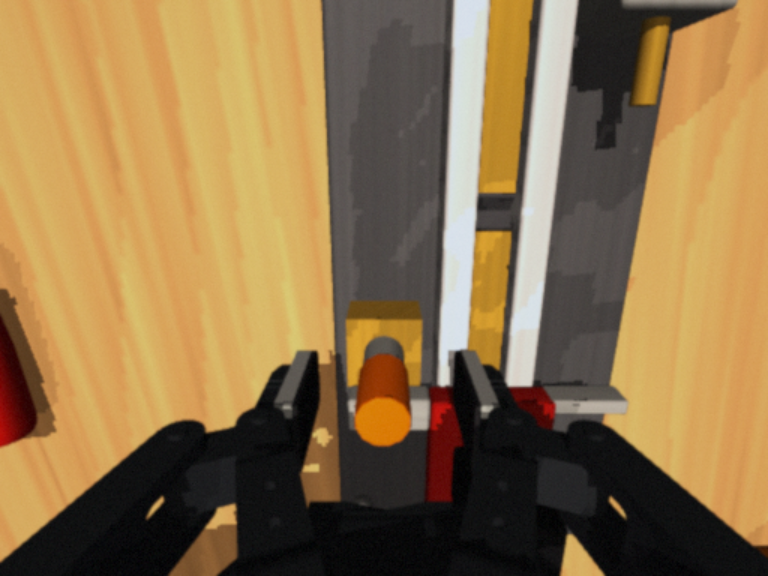

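The pin head is centred between the fingers, at (383,420). Closing.

Emit:
jog_arm(steps=[{"jaw": 255,"x": 0,"y": 0,"z": 0,"rx": 0,"ry": 0,"rz": 0},{"jaw": 255,"x": 0,"y": 0,"z": 0,"rx": 0,"ry": 0,"rz": 0},{"jaw": 255,"x": 0,"y": 0,"z": 0,"rx": 0,"ry": 0,"rz": 0},{"jaw": 255,"x": 0,"y": 0,"z": 0,"rx": 0,"ry": 0,"rz": 0},{"jaw": 255,"x": 0,"y": 0,"z": 0,"rx": 0,"ry": 0,"rz": 0},{"jaw": 255,"x": 0,"y": 0,"z": 0,"rx": 0,"ry": 0,"rz": 0}], squeeze=60)

```text
clock: 2.77
position: [0.5552, -0.0389, 0.0505]
ee_rot: [3.139, 0.003, -0.111]
ft_force: [-0.9, 0.3, -0.8]
finger_gap: 0.0167
```

Emit:
jog_arm(steps=[{"jaw": 255,"x": 0,"y": 0,"z": 4,"rx": 0,"ry": 0,"rz": 0},{"jaw": 255,"x": 0,"y": 0,"z": 4,"rx": 0,"ry": 0,"rz": 0},{"jaw": 255,"x": 0,"y": 0,"z": 5,"rx": 0,"ry": 0,"rz": 0},{"jaw": 255,"x": 0,"y": 0,"z": 5,"rx": 0,"ry": 0,"rz": 0},{"jaw": 255,"x": 0,"y": 0,"z": 5,"rx": 0,"ry": 0,"rz": 0},{"jaw": 255,"x": 0,"y": 0,"z": 5,"rx": 0,"ry": 0,"rz": 0}])

```text
clock: 3.27
position: [0.555, -0.0389, 0.0802]
ee_rot: [3.139, 0.003, -0.111]
ft_force: [0.5, -0.3, -0.6]
finger_gap: 0.0166
```

Emit:
jog_arm(steps=[{"jaw": 255,"x": 0,"y": 0,"z": 20,"rx": 0,"ry": 0,"rz": 0},{"jaw": 255,"x": 0,"y": 0,"z": 30,"rx": 0,"ry": 0,"rz": 0},{"jaw": 255,"x": 0,"y": 0,"z": 30,"rx": 0,"ry": 0,"rz": 0},{"jaw": 255,"x": 0,"y": 10,"z": 20,"rx": 0,"ry": 0,"rz": 0},{"jaw": 255,"x": -5,"y": 25,"z": 0,"rx": 0,"ry": 0,"rz": 0},{"jaw": 255,"x": -5,"y": 30,"z": 0,"rx": 0,"ry": 0,"rz": 0},{"jaw": 255,"x": -5,"y": 30,"z": 0,"rx": 0,"ry": 0,"rz": 0},{"jaw": 255,"x": -5,"y": 30,"z": 0,"rx": 0,"ry": 0,"rz": 0},{"jaw": 255,"x": -5,"y": 30,"z": 0,"rx": 0,"ry": 0,"rz": 0},{"jaw": 255,"x": -5,"y": 30,"z": 0,"rx": 0,"ry": 0,"rz": 0},{"jaw": 255,"x": 0,"y": 20,"z": 0,"rx": 0,"ry": 0,"rz": 0},{"jaw": 255,"x": 0,"y": 0,"z": 0,"rx": 0,"ry": 0,"rz": 0}])

```text
clock: 4.27
position: [0.5246, 0.1733, 0.1991]
ee_rot: [3.141, -0.013, -0.117]
ft_force: [0.8, -0.5, -0.1]
finger_gap: 0.0163
```

Emit:
jog_arm(steps=[{"jaw": 255,"x": 0,"y": 25,"z": 0,"rx": 0,"ry": 0,"rz": 0},{"jaw": 255,"x": 0,"y": 20,"z": 0,"rx": 0,"ry": 0,"rz": 0},{"jaw": 255,"x": 0,"y": 0,"z": 0,"rx": 0,"ry": 0,"rz": 0},{"jaw": 255,"x": 0,"y": 0,"z": 0,"rx": 0,"ry": 0,"rz": 0}])

```text
clock: 4.6
position: [0.5247, 0.2193, 0.2017]
ee_rot: [3.14, -0.015, -0.115]
ft_force: [0.6, -0.5, -1.6]
finger_gap: 0.0163
```

```bash
python3 st.py; python3 snap.py wrist w5; python3 snap.py side s5;python3 snap.py scene c5
```

```text
4.6 [0.5247 0.2193 0.2017] [179.92  -0.88  -6.58] [ 0.6 -0.5 -1.6] 0.0163
```

View pics/w5.png

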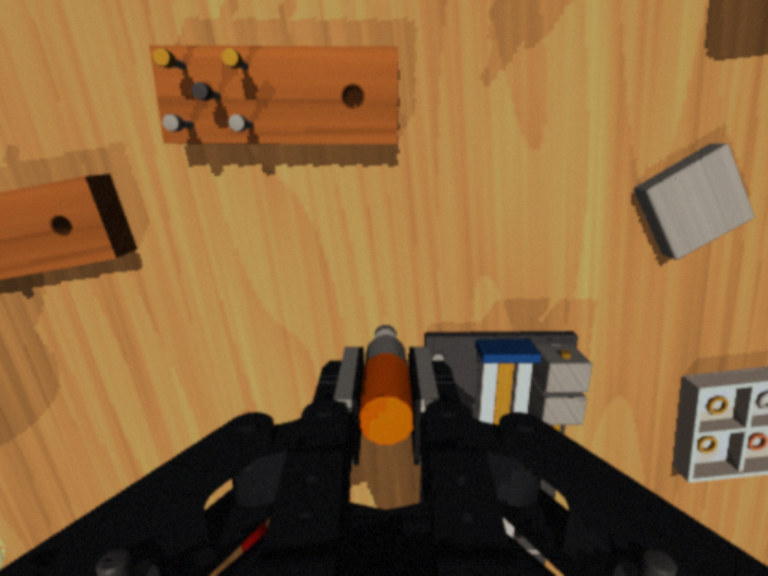

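View pics/c5.png

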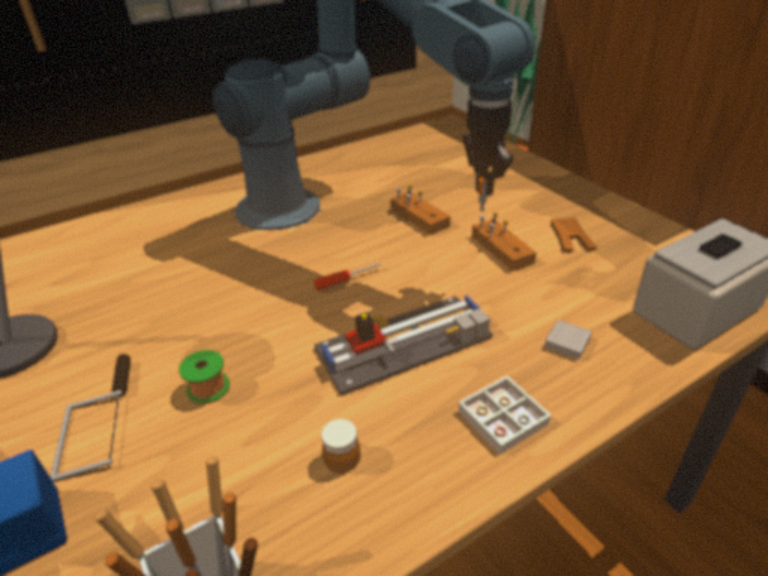

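The wrist view shows the pin held straight in the fingers, its tip at (385,330). The right-hand, farther-left stand has its free hole at (352,96) with the burs at (165–240, 55–125). The look-alike's hole is at (62,225).

```bash
python3 - <<'E'
from h import *
a=np.load('pics/w5.npy'); s=dict(position=a[:3],ee_rot=a[3:]); c=cam('wrist',s)
for u,v in [(352,96),(151,45),(398,46),(164,143),(399,143)]: print((u,v),plane(c,u/1.5,v/1.5,.03).round(4))
cs=cam('scene'); im=cv2.imread('pics/c5_raw.png'); crop(im,300,370,110,190,8,'pics/c5c.png')
cs=cam('side'); im=cv2.imread('pics/s5_raw.png'); crop(im,160,230,120,190,8,'pics/s5c.png')
E
```

```text
(352, 96) [0.518  0.3296 0.03  ]
(151, 45) [0.3944 0.374  0.03  ]
(398, 46) [0.5516 0.3557 0.03  ]
(164, 143) [0.3866 0.3149 0.03  ]
(399, 143) [0.546  0.2965 0.03  ]
```

View pics/c5c.png

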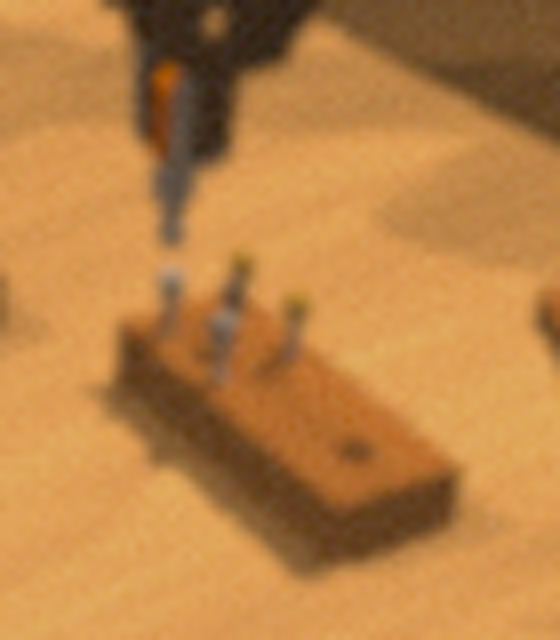

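View pics/s5c.png

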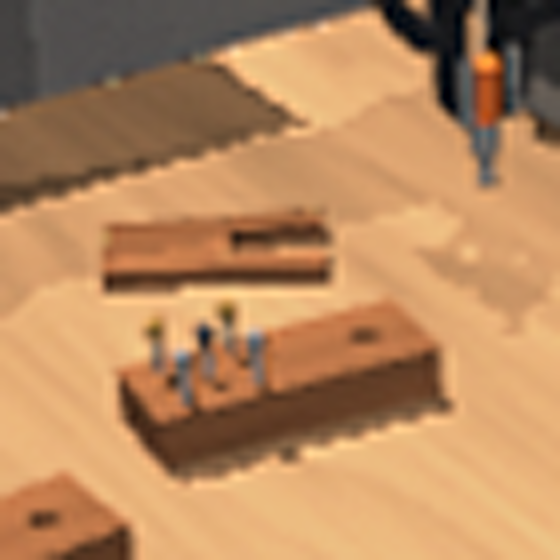

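```bash
python3 - <<'E'
from h import *
print(plane(cam('side'),205.75,161.6,.03),plane(cam('scene'),344.1,166.3,.03))
E
```

```text
[0.52134405 0.32781117 0.03      ] [0.52191527 0.3281063  0.03      ]
```

Emit:
jog_arm(steps=[{"jaw": 255,"x": -2,"y": 25,"z": 0,"rx": 0,"ry": 0.9,"rz": 0},{"jaw": 255,"x": -2,"y": 30,"z": 0,"rx": 0,"ry": 0,"rz": 0},{"jaw": 255,"x": 0,"y": 0,"z": -20,"rx": 0,"ry": 0,"rz": 0},{"jaw": 255,"x": 0,"y": 0,"z": -10,"rx": 0,"ry": 0,"rz": 0},{"jaw": 255,"x": 0,"y": 0,"z": 0,"rx": 0,"ry": 0,"rz": 0}])

```text
clock: 5.17
position: [0.5229, 0.2699, 0.172]
ee_rot: [3.138, -0.002, -0.125]
ft_force: [-0.6, 0.2, -0.3]
finger_gap: 0.0162
```

```bash
python3 st.py; python3 snap.py wrist w6
```

```text
5.1667 [0.5229 0.2699 0.172 ] [ 1.7981e+02 -9.0000e-02 -7.1900e+00] [-0.6  0.2 -0.3] 0.0162
```

View pics/w6.png

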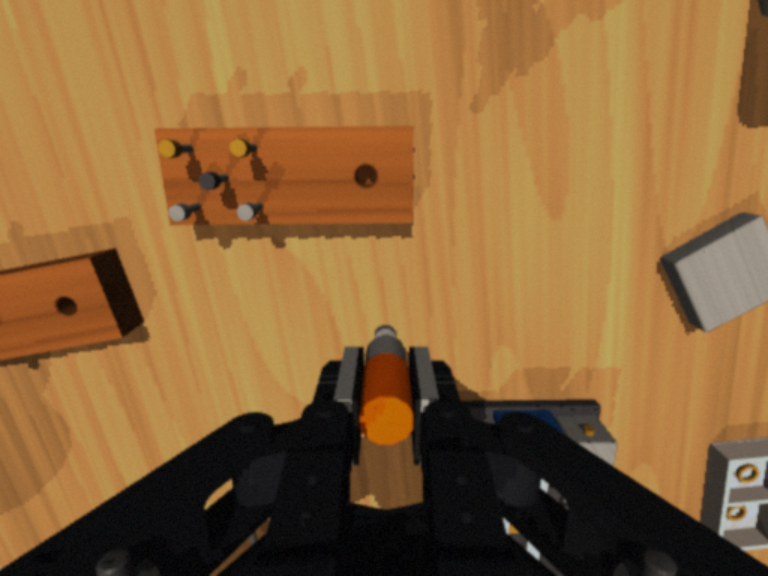

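```bash
python3 - <<'E'
from h import *
a=np.load('pics/w6.npy'); s=dict(position=a[:3],ee_rot=a[3:]); c=cam('wrist',s); T=T_tool(s)
print(plane(c,366/1.5,176/1.5,.03).round(4))
print(proj(c,(T@[0,0,.0365,1])[:3])*1.5,proj(c,(T@[0,0,.0165,1])[:3])*1.5, proj(c,(T@[0,0,-.0295,1])[:3])*1.5)
im=cv2.imread('pics/w6_raw.png'); crop(im,220,300,200,310,6,'pics/w6c.png')
E
```

```text
[0.5186 0.3296 0.03  ]
[384.42102034 327.86943582] [384.25995724 347.69661924] [383.71133373 415.23324929]
```

View pics/w6c.png

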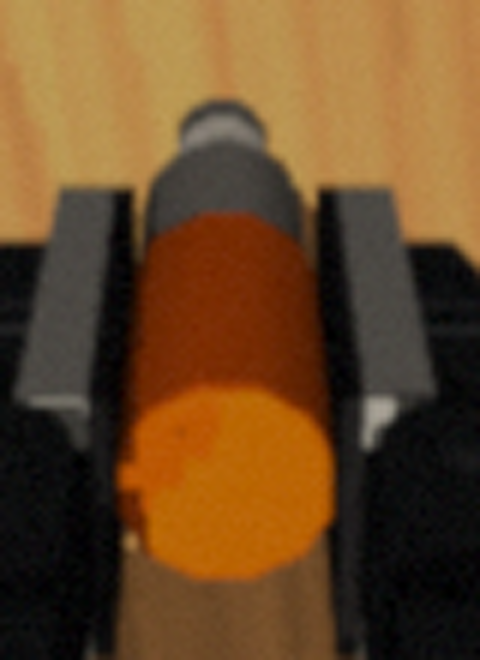

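Emit:
jog_arm(steps=[{"jaw": 255,"x": -2,"y": 25,"z": 0,"rx": 0,"ry": 0,"rz": 0.3},{"jaw": 255,"x": -2,"y": 25,"z": 0,"rx": 0,"ry": 0,"rz": 0},{"jaw": 255,"x": 0,"y": 8,"z": 0,"rx": 0,"ry": 0,"rz": 0},{"jaw": 255,"x": 0,"y": 0,"z": -20,"rx": 0,"ry": 0,"rz": 0},{"jaw": 255,"x": 0,"y": 0,"z": -20,"rx": 0,"ry": 0,"rz": 0},{"jaw": 255,"x": 0,"y": 0,"z": -10,"rx": 0,"ry": 0,"rz": 0},{"jaw": 255,"x": 0,"y": 0,"z": 0,"rx": 0,"ry": 0,"rz": 0},{"jaw": 255,"x": 0,"y": 0,"z": 0,"rx": 0,"ry": 0,"rz": 0}])

```text
clock: 5.88
position: [0.524, 0.3234, 0.1271]
ee_rot: [3.14, -0.009, -0.129]
ft_force: [0.6, 1.1, 0.3]
finger_gap: 0.0161
```

Emit:
jog_arm(steps=[{"jaw": 255,"x": -5,"y": 6,"z": 0,"rx": 0,"ry": 0.5,"rz": 0.3},{"jaw": 255,"x": 0,"y": 0,"z": 0,"rx": 0,"ry": 0,"rz": 0},{"jaw": 255,"x": -0.5,"y": 0,"z": -10,"rx": 0,"ry": 0,"rz": 0},{"jaw": 255,"x": -0.5,"y": 0,"z": -10,"rx": 0,"ry": 0,"rz": 0},{"jaw": 255,"x": -0.5,"y": 0,"z": -10,"rx": 0,"ry": 0,"rz": 0},{"jaw": 255,"x": 0,"y": 0,"z": 0,"rx": 0,"ry": 0,"rz": 0},{"jaw": 255,"x": 0,"y": 0,"z": 0,"rx": 0,"ry": 0,"rz": 0}])

```text
clock: 6.47
position: [0.519, 0.3296, 0.0982]
ee_rot: [3.141, -0.004, -0.125]
ft_force: [-0.3, 0.3, 0.4]
finger_gap: 0.0163
```

```bash
python3 st.py; python3 snap.py wrist w7;python3 snap.py side s7;python3 snap.py scene c7; python3 - <<'E'
from h import *
a=cv2.imread('pics/w7_raw.png')[170:310,190:330]; b=cv2.imread('pics/s7_raw.png')[125:185,170:230]; d=cv2.imread('pics/c7_raw.png')[115:195,310:370]
z=lambda i:cv2.resize(i,(0,0),fx=480/i.shape[0],fy=480/i.shape[0],interpolation=cv2.INTER_CUBIC)
cv2.imwrite('pics/m7.png',cv2.resize(np.hstack([z(a),z(b),z(d)]),None,fx=.6,fy=.6))
E
```

```text
6.4667 [0.519  0.3296 0.0982] [179.96  -0.25  -7.17] [-0.3  0.3  0.4] 0.0163
```

View pics/m7.png

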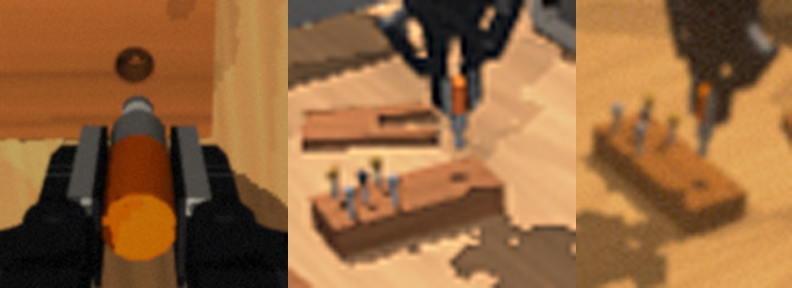

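```bash
python3 - <<'E'
from h import *
a=np.load('pics/w7.npy'); s=dict(position=a[:3],ee_rot=a[3:]); c=cam('wrist',s); T=T_tool(s)
im=cv2.imread('pics/w7_raw.png'); crop(im,225,290,185,310,6,'pics/w7c.png')
print(plane(c,255.1,201.6,.03))
for z in (.0365,.0165,-.0295): print(proj(c,(T@[0,0,z,1])[:3]))
E
```

```text
[0.51837654 0.33019061 0.03      ]
[256.28446385 218.57617375]
[256.17751499 231.79393156]
[255.81321875 276.81712598]
```

View pics/w7c.png

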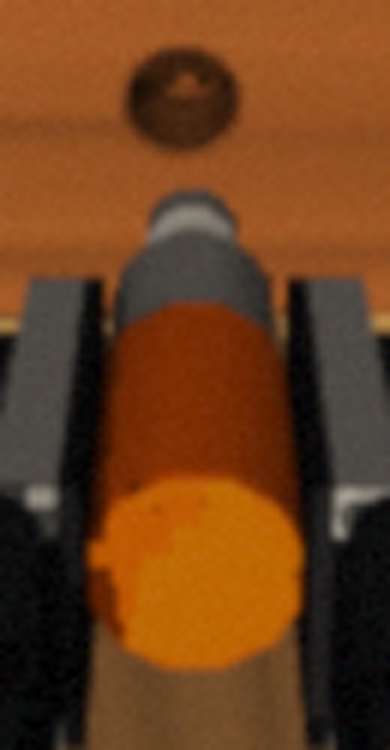

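```bash
python3 - <<'E'
from h import *
a=np.load('pics/w7.npy'); s=dict(position=a[:3],ee_rot=a[3:]); c=cam('wrist',s)
print('hole',plane(c,255.7,201.2,.03)); print('head',plane(c,258.3,280.3,.0982+.0295)); 
for v in (219,221,223): print('tip',v,plane(c,257.2,v,.0617))
# collar lower edge? sides only: collar far rim top at y=228/6+185
E
```

```text
hole [0.51887839 0.33045834 0.03      ]
head [0.51979525 0.32768896 0.1277    ]
tip 219 [0.51975629 0.32919603 0.0617    ]
tip 221 [0.51957451 0.32775047 0.0617    ]
tip 223 [0.51939189 0.32629826 0.0617    ]
```

Emit:
jog_arm(steps=[{"jaw": 255,"x": -0.5,"y": 1.5,"z": -8,"rx": 0,"ry": 0.25,"rz": 0},{"jaw": 255,"x": -0.5,"y": 0,"z": -8,"rx": 0,"ry": 0,"rz": 0},{"jaw": 255,"x": 0,"y": 0,"z": -4,"rx": 0,"ry": 0,"rz": 0},{"jaw": 255,"x": 0,"y": 0,"z": 0,"rx": 0,"ry": 0,"rz": 0},{"jaw": 255,"x": 0,"y": 0,"z": 0,"rx": 0,"ry": 0,"rz": 0}])

```text
clock: 7.03
position: [0.5188, 0.3316, 0.0775]
ee_rot: [3.142, -0.002, -0.125]
ft_force: [-0.0, 0.2, -0.6]
finger_gap: 0.0165
```

```bash
python3 st.py; python3 snap.py wrist w8;python3 snap.py side s8;python3 snap.py scene c8; python3 - <<'E'
from h import *
a=cv2.imread('pics/w8_raw.png')[185:315,215:300]; b=cv2.imread('pics/s8_raw.png')[135:180,180:225]; d=cv2.imread('pics/c8_raw.png')[130:190,320:370]
z=lambda i:cv2.resize(i,(0,0),fx=480/i.shape[0],fy=480/i.shape[0],interpolation=cv2.INTER_CUBIC)
k=np.hstack([z(a),z(b),z(d)]); print(k.shape); cv2.imwrite('pics/m8.png',cv2.resize(k,None,fx=.65,fy=.65))
E
```

```text
7.0333 [0.5188 0.3316 0.0775] [ 1.80e+02 -1.00e-01 -7.17e+00] [-0.   0.2 -0.6] 0.0165
(480, 1194, 3)
```

View pics/m8.png

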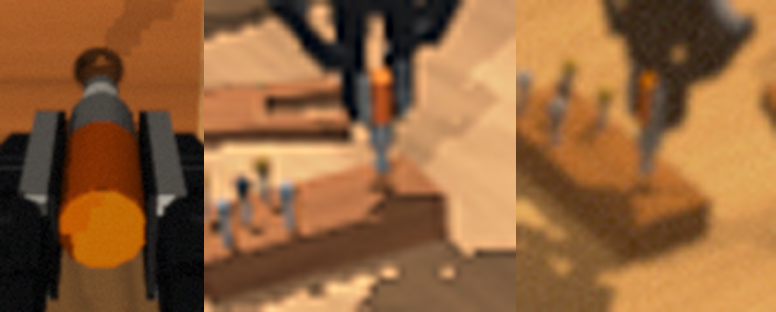

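The pin's tip is lined up just above the hole: in the wrist crop the tip is at (100,90) and the hole at (98,68). Side and scene agree. Lowering in small steps while watching the force.

Emit:
jog_arm(steps=[{"jaw": 255,"x": -0.5,"y": 0.5,"z": -5,"rx": 0,"ry": 0,"rz": 0},{"jaw": 255,"x": -0.3,"y": 0,"z": -5,"rx": 0,"ry": 0,"rz": 0},{"jaw": 255,"x": -0.3,"y": 0,"z": -4,"rx": 0,"ry": 0,"rz": 0},{"jaw": 255,"x": 0,"y": 0,"z": 0,"rx": 0,"ry": 0,"rz": 0}])

```text
clock: 7.52
position: [0.5185, 0.3325, 0.0638]
ee_rot: [-3.14, -0.004, -0.125]
ft_force: [-0.0, 0.0, -0.4]
finger_gap: 0.0159
```

Emit:
jog_arm(steps=[{"jaw": 255,"x": 0,"y": -0.5,"z": -4,"rx": 0,"ry": 0,"rz": 0},{"jaw": 255,"x": 0,"y": 0,"z": -3,"rx": 0,"ry": 0,"rz": 0},{"jaw": 255,"x": 0,"y": 0,"z": 0,"rx": 0,"ry": 0,"rz": 0}])

```text
clock: 7.77
position: [0.5183, 0.3319, 0.0557]
ee_rot: [-3.14, -0.004, -0.125]
ft_force: [0.0, -0.2, 0.1]
finger_gap: 0.0162
```

Emit:
jog_arm(steps=[{"jaw": 255,"x": 0,"y": 0,"z": -4,"rx": 0,"ry": 0,"rz": 0},{"jaw": 255,"x": 0,"y": 0,"z": -3,"rx": 0,"ry": 0,"rz": 0},{"jaw": 255,"x": 0,"y": 0,"z": 0,"rx": 0,"ry": 0,"rz": 0}])

```text
clock: 8.02
position: [0.5183, 0.3318, 0.0479]
ee_rot: [-3.14, -0.004, -0.125]
ft_force: [-0.2, 0.7, -0.4]
finger_gap: 0.0158
```

Emit:
jog_arm(steps=[{"jaw": 255,"x": 0,"y": 0,"z": -1.5,"rx": 0,"ry": 0,"rz": 0},{"jaw": 255,"x": 0,"y": 0,"z": -1,"rx": 0,"ry": 0,"rz": 0},{"jaw": 255,"x": 0,"y": 0,"z": 0,"rx": 0,"ry": 0,"rz": 0}])

```text
clock: 8.27
position: [0.5188, 0.3321, 0.0465]
ee_rot: [-3.14, -0.004, -0.125]
ft_force: [0.7, 0.7, -1.1]
finger_gap: 0.0159
```

```bash
python3 st.py; python3 snap.py wrist w9
```

```text
8.2667 [0.5188 0.3321 0.0465] [-179.92   -0.23   -7.17] [ 0.7  0.7 -1.1] 0.0159
```

View pics/w9.png

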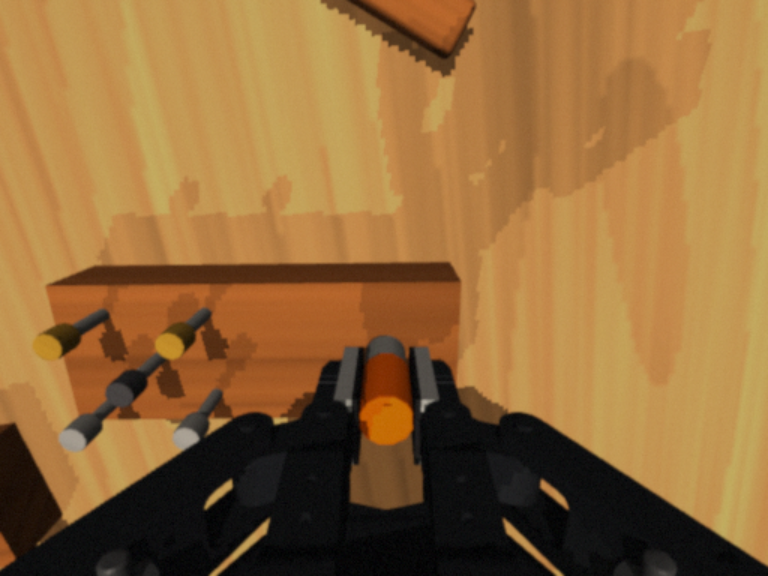

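The shank is in the hole and no contact force is felt yet. I'll press down a little more to feel the collar seat, then open partly.

Emit:
jog_arm(steps=[{"jaw": 255,"x": 0,"y": 0,"z": -1.5,"rx": 0,"ry": 0,"rz": 0},{"jaw": 255,"x": 0,"y": 0,"z": 0,"rx": 0,"ry": 0,"rz": 0}])

```text
clock: 8.48
position: [0.5194, 0.3325, 0.0465]
ee_rot: [-3.14, -0.005, -0.125]
ft_force: [-0.5, 0.2, -1.2]
finger_gap: 0.0161
```

Emit:
jog_arm(steps=[{"jaw": 150,"x": 0,"y": 0,"z": 0,"rx": 0,"ry": 0,"rz": 0},{"jaw": 150,"x": 0,"y": 0,"z": 0,"rx": 0,"ry": 0,"rz": 0},{"jaw": 150,"x": 0,"y": 0,"z": 0,"rx": 0,"ry": 0,"rz": 0},{"jaw": 150,"x": 0,"y": 0,"z": 0,"rx": 0,"ry": 0,"rz": 0},{"jaw": 150,"x": 0,"y": 0,"z": 0,"rx": 0,"ry": 0,"rz": 0}])

```text
clock: 8.9
position: [0.5196, 0.3325, 0.0461]
ee_rot: [-3.139, -0.006, -0.125]
ft_force: [-0.3, -1.0, -0.3]
finger_gap: 0.0352
```

```bash
python3 st.py; python3 snap.py wrist w10
```

```text
8.9 [0.5196 0.3325 0.0461] [-179.86   -0.33   -7.17] [-0.3 -1.  -0.3] 0.0352
```

View pics/w10.png

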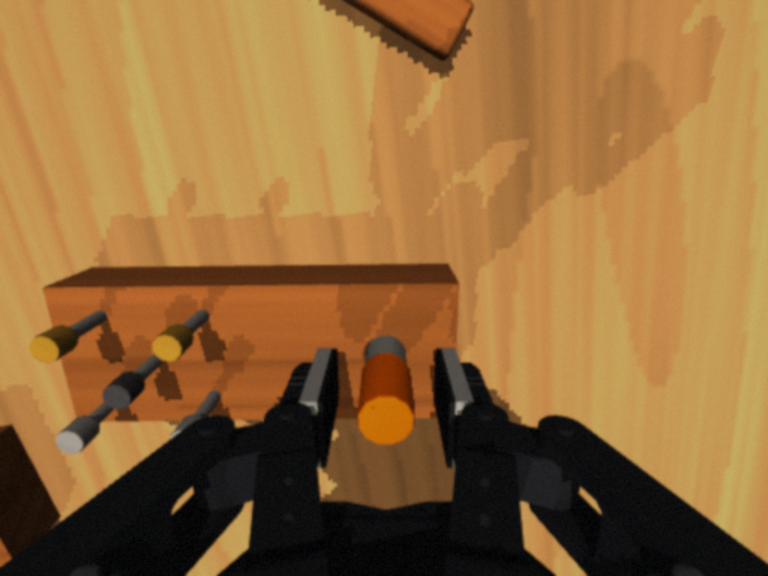

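The pin stands upright and free between the pads at (386,400). Lifting clear.

Emit:
jog_arm(steps=[{"jaw": 150,"x": 0,"y": 0,"z": 6,"rx": 0,"ry": 0,"rz": 0},{"jaw": 150,"x": 0,"y": 0,"z": 10,"rx": 0,"ry": 0,"rz": 0},{"jaw": 150,"x": 0,"y": 0,"z": 20,"rx": 0,"ry": 0,"rz": 0},{"jaw": 150,"x": 0,"y": 0,"z": 25,"rx": 0,"ry": 0,"rz": 0},{"jaw": 150,"x": 0,"y": 0,"z": 25,"rx": 0,"ry": 0,"rz": 0},{"jaw": 110,"x": 0,"y": -15,"z": 15,"rx": 0,"ry": 0,"rz": 0},{"jaw": 110,"x": 0,"y": -30,"z": 10,"rx": 0,"ry": 0,"rz": 0},{"jaw": 110,"x": 5,"y": -30,"z": 0,"rx": 0,"ry": 0,"rz": 0},{"jaw": 110,"x": 5,"y": -25,"z": 0,"rx": 0,"ry": 0,"rz": 0},{"jaw": 110,"x": 0,"y": 0,"z": 0,"rx": 0,"ry": 0,"rz": 0}])

```text
clock: 9.78
position: [0.5296, 0.2303, 0.1711]
ee_rot: [-3.138, -0.013, -0.12]
ft_force: [0.4, 0.8, 0.4]
finger_gap: 0.0485
```

```bash
python3 st.py; python3 snap.py wrist w11; python3 snap.py side s11; python3 - <<'E'
from h import *
b=cv2.imread('pics/s11_raw.png')[125:185,170:230]; a=cv2.imread('pics/w11_raw.png')
cv2.imwrite('pics/m11.png',np.hstack([a,cv2.resize(b,(384,384),interpolation=cv2.INTER_CUBIC)])[:,:800])
E
```

```text
9.7833 [0.5296 0.2303 0.1711] [-179.77   -0.77   -6.88] [0.4 0.8 0.4] 0.0485
```

View pics/m11.png

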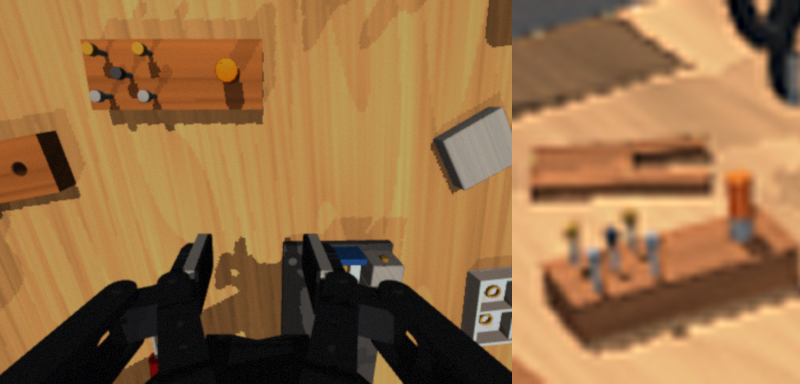

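The pin is parked upright. In the side crop its collar rests on the stand's top at (740,235), and nothing else has moved. On to the stop.

Emit:
jog_arm(steps=[{"jaw": 80,"x": 4,"y": -20,"z": 0,"rx": 0,"ry": 0.8,"rz": 0.4},{"jaw": 80,"x": 6,"y": -30,"z": 0,"rx": 0,"ry": 0,"rz": 0},{"jaw": 80,"x": 6,"y": -30,"z": 0,"rx": 0,"ry": 0,"rz": 0},{"jaw": 80,"x": 6,"y": -30,"z": 0,"rx": 0,"ry": 0,"rz": 0},{"jaw": 80,"x": 6,"y": -30,"z": 0,"rx": 0,"ry": 0,"rz": 0},{"jaw": 80,"x": 6,"y": -30,"z": 0,"rx": 0,"ry": 0,"rz": 0},{"jaw": 80,"x": 6,"y": -30,"z": 0,"rx": 0,"ry": 0,"rz": 0},{"jaw": 80,"x": 6,"y": -30,"z": 0,"rx": 0,"ry": 0,"rz": 0},{"jaw": 80,"x": 6,"y": -30,"z": 0,"rx": 0,"ry": 0,"rz": 0},{"jaw": 80,"x": 6,"y": -25,"z": 0,"rx": 0,"ry": 0,"rz": 0},{"jaw": 80,"x": 0,"y": -10,"z": 0,"rx": 0,"ry": 0,"rz": 0},{"jaw": 80,"x": 0,"y": 0,"z": 0,"rx": 0,"ry": 0,"rz": 0}])

```text
clock: 10.88
position: [0.5875, -0.0607, 0.1725]
ee_rot: [-3.133, 0.003, -0.092]
ft_force: [0.2, 0.0, 1.1]
finger_gap: 0.0586
```

```bash
python3 st.py; python3 snap.py wrist w12
```

```text
10.8833 [ 0.5875 -0.0607  0.1725] [-1.7951e+02  1.6000e-01 -5.2600e+00] [0.2 0.  1.1] 0.0586
```

View pics/w12.png

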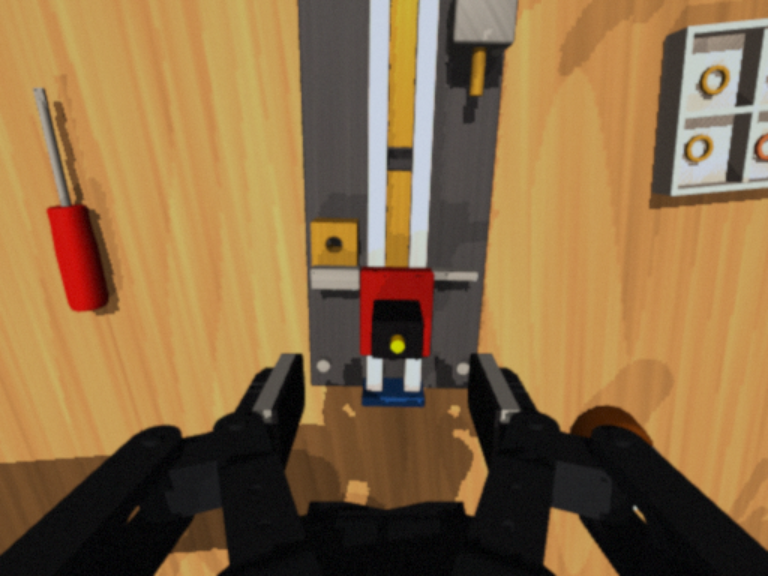

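The empty socket hole is at (334,244), the yellow rod at (398,346), the notch at (400,158), and the block lies between the fingers.

```bash
python3 - <<'E'
from h import *
a=np.load('pics/w12.npy'); s=dict(position=a[:3],ee_rot=a[3:]); c=cam('wrist',s)
yaw=-.113;Rz=np.array([[np.cos(yaw),-np.sin(yaw)],[np.sin(yaw),np.cos(yaw)]])
sock=plane(c,334/1.5,244/1.5,.034); o=sock[:2]-Rz@[-.042,-.031]; print('sock',sock,'orig',o)
for n,u,v,z in [('rod',398,345,.0975),('notch',400,158,.03),('btop',397,330,.09),('cornerL',372,358,.09),('cornerR',425,358,.09),('rail L',370,150,.034),('railL2',366,250,.034)]:
    p=plane(c,u/1.5,v/1.5,z); print(n,p.round(4),(Rz.T@(p[:2]-o)).round(4))
E
```

```text
sock [ 0.55514612 -0.04075655  0.034     ] orig [ 0.60037381 -0.01469017]
rod [ 0.5921 -0.0874  0.0975] [-0.     -0.0732]
notch [0.6031 0.0095 0.03  ] [-0.      0.0243]
btop [ 0.5922 -0.0817  0.09  ] [-0.0006 -0.0675]
cornerL [ 0.5764 -0.0977  0.09  ] [-0.0144 -0.0852]
cornerR [ 0.6067 -0.1005  0.09  ] [ 0.016  -0.0845]
rail L [0.5849 0.016  0.034 ] [-0.0189  0.0287]
railL2 [ 0.5758 -0.0467  0.034 ] [-0.0209 -0.0346]
```

Emit:
jog_arm(steps=[{"jaw": 80,"x": 4,"y": -13,"z": 0,"rx": -0.5,"ry": 0,"rz": -1.2},{"jaw": 80,"x": 0,"y": -11,"z": 0,"rx": 0,"ry": 0,"rz": 0},{"jaw": 80,"x": 0,"y": 0,"z": -15,"rx": 0,"ry": 0,"rz": 0},{"jaw": 80,"x": 0,"y": 0,"z": -15,"rx": 0,"ry": 0,"rz": 0},{"jaw": 80,"x": 0,"y": 0,"z": -10,"rx": 0,"ry": 0,"rz": 0},{"jaw": 80,"x": 0,"y": 0,"z": 0,"rx": 0,"ry": 0,"rz": 0},{"jaw": 80,"x": 0,"y": 0,"z": 0,"rx": 0,"ry": 0,"rz": 0}])

```text
clock: 11.52
position: [0.5923, -0.0802, 0.1321]
ee_rot: [3.141, 0.001, -0.106]
ft_force: [0.1, -0.2, -0.4]
finger_gap: 0.0584
```

Emit:
jog_arm(steps=[{"jaw": 80,"x": 0,"y": -6,"z": -2,"rx": 0,"ry": 0,"rz": -0.3},{"jaw": 80,"x": 0,"y": 0,"z": -12,"rx": 0,"ry": 0,"rz": 0},{"jaw": 80,"x": 0,"y": 0,"z": -12,"rx": 0,"ry": 0,"rz": 0},{"jaw": 80,"x": 0,"y": 0,"z": -12,"rx": 0,"ry": 0,"rz": 0},{"jaw": 80,"x": 0,"y": 0,"z": 0,"rx": 0,"ry": 0,"rz": 0},{"jaw": 80,"x": 0,"y": 0,"z": 0,"rx": 0,"ry": 0,"rz": 0}])

```text
clock: 12.02
position: [0.593, -0.0867, 0.0918]
ee_rot: [3.141, -0.002, -0.11]
ft_force: [-0.4, -0.5, 0.7]
finger_gap: 0.0587
```

```bash
python3 st.py; python3 snap.py wrist w13
```

```text
12.0167 [ 0.593  -0.0867  0.0918] [ 1.7995e+02 -9.0000e-02 -6.3300e+00] [-0.4 -0.5  0.7] 0.0587
```

View pics/w13.png

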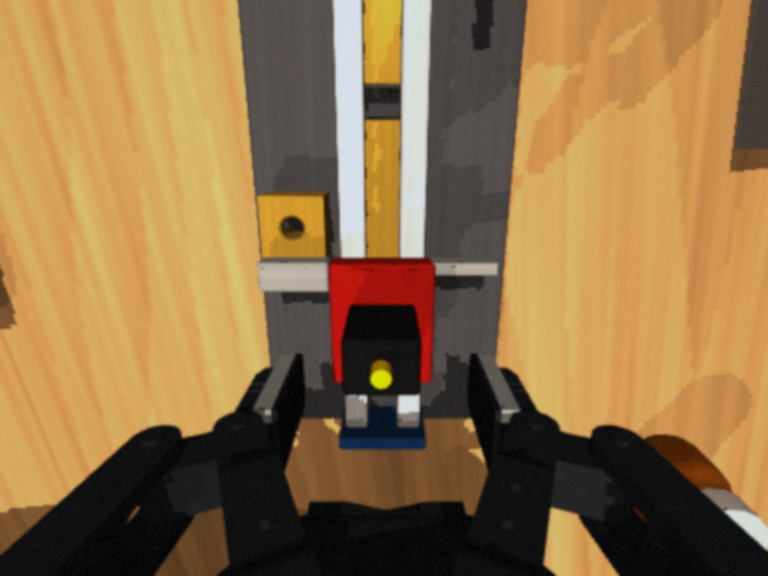

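The block is centred between the fingers, with the rod at (381,378) and the groove at (383,101). Lowering and gripping.

Emit:
jog_arm(steps=[{"jaw": 80,"x": -1,"y": -1,"z": -12,"rx": 0,"ry": 0,"rz": 0},{"jaw": 80,"x": 0,"y": 0,"z": -12,"rx": 0,"ry": 0,"rz": 0},{"jaw": 80,"x": 0,"y": 0,"z": -9,"rx": 0,"ry": 0,"rz": 0},{"jaw": 80,"x": 0,"y": 0,"z": 0,"rx": 0,"ry": 0,"rz": 0},{"jaw": 80,"x": 0,"y": 0,"z": 0,"rx": 0,"ry": 0,"rz": 0}])

```text
clock: 12.48
position: [0.5917, -0.0876, 0.0553]
ee_rot: [3.141, -0.001, -0.11]
ft_force: [0.2, -0.3, -0.3]
finger_gap: 0.0585
```

Emit:
jog_arm(steps=[{"jaw": 255,"x": 0,"y": 0,"z": -1,"rx": 0,"ry": 0,"rz": 0},{"jaw": 255,"x": 0,"y": 0,"z": 0,"rx": 0,"ry": 0,"rz": 0},{"jaw": 255,"x": 0,"y": 0,"z": 0,"rx": 0,"ry": 0,"rz": 0},{"jaw": 255,"x": 0,"y": 0,"z": 0,"rx": 0,"ry": 0,"rz": 0},{"jaw": 255,"x": 0,"y": 0,"z": 0,"rx": 0,"ry": 0,"rz": 0}], squeeze=40)

```text
clock: 12.9
position: [0.5912, -0.0875, 0.0542]
ee_rot: [3.141, -0.0, -0.111]
ft_force: [-0.9, -0.6, -1.9]
finger_gap: 0.0295
```

```bash
python3 st.py; python3 snap.py wrist w14
```

```text
12.9 [ 0.5912 -0.0875  0.0542] [ 1.7995e+02 -1.0000e-02 -6.3300e+00] [-0.9 -0.6 -1.9] 0.0295
```

View pics/w14.png

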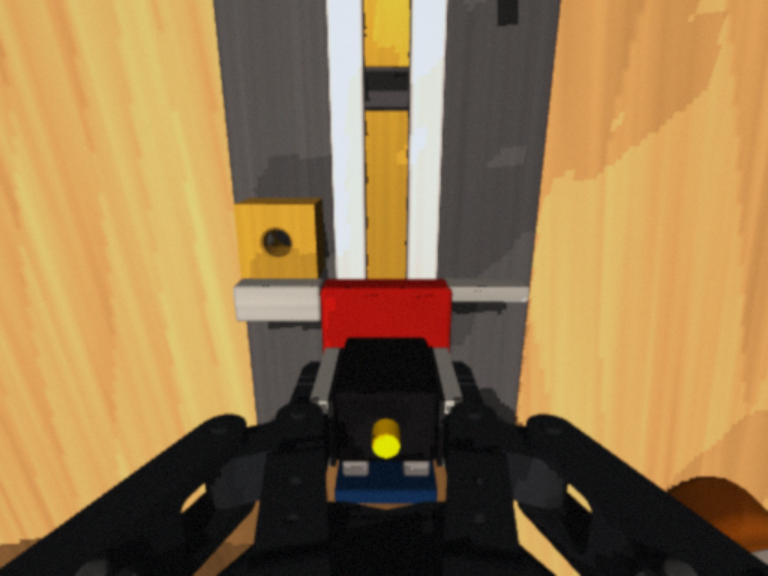

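The block is gripped. The rod's top is at (386,444) and its base at about (386,424), standing proud. The notch is at (387,87).

Emit:
jog_arm(steps=[{"jaw": 255,"x": 0.6,"y": 5,"z": 0,"rx": 0,"ry": 0,"rz": 0},{"jaw": 255,"x": 0.8,"y": 7,"z": 0,"rx": 0,"ry": 0,"rz": 0},{"jaw": 255,"x": 0.8,"y": 7,"z": 0,"rx": 0,"ry": 0,"rz": 0},{"jaw": 255,"x": 0.8,"y": 7,"z": 0,"rx": 0,"ry": 0,"rz": 0},{"jaw": 255,"x": 0.8,"y": 7,"z": 0,"rx": 0,"ry": 0,"rz": 0},{"jaw": 255,"x": 0.8,"y": 7,"z": 0,"rx": 0,"ry": 0,"rz": 0}])

```text
clock: 13.45
position: [0.5952, -0.0513, 0.0542]
ee_rot: [3.132, 0.0, -0.112]
ft_force: [-1.4, -4.8, -0.8]
finger_gap: 0.0297
```

```bash
python3 st.py;  python3 - <<'E'
from h import *
a=np.load('pics/w14.npy'); s=dict(position=a[:3],ee_rot=a[3:]); c=cam('wrist',s)
yaw=-.113;Rz=np.array([[np.cos(yaw),-np.sin(yaw)],[np.sin(yaw),np.cos(yaw)]])
for n,u,v,z in [('rod',386,444,.0975),('notch',387,87,.03),('sock',277,241,.034)]:
    p=plane(c,u/1.5,v/1.5,z); print(n,p.round(4),(Rz.T@(p[:2]-[.6004,-.0147])).round(4))
E
```

```text
13.45 [ 0.5952 -0.0513  0.0542] [179.43   0.    -6.39] [-1.4 -4.8 -0.8] 0.0297
rod [ 0.5919 -0.0871  0.0975] [-0.0003 -0.0729]
notch [0.6029 0.0088 0.03  ] [-0.0002  0.0236]
sock [ 0.5554 -0.0404  0.034 ] [-0.0419 -0.0306]
```

Emit:
jog_arm(steps=[{"jaw": 255,"x": 0.8,"y": 7,"z": 0,"rx": 0.5,"ry": 0,"rz": 0},{"jaw": 255,"x": 0.8,"y": 7,"z": 0,"rx": 0,"ry": 0,"rz": 0},{"jaw": 255,"x": 0.8,"y": 7,"z": 0,"rx": 0,"ry": 0,"rz": 0},{"jaw": 255,"x": 0.8,"y": 7,"z": 0,"rx": 0,"ry": 0,"rz": 0},{"jaw": 255,"x": 0.8,"y": 7,"z": 0,"rx": 0,"ry": 0,"rz": 0},{"jaw": 255,"x": 0.8,"y": 7,"z": 0,"rx": 0,"ry": 0,"rz": 0},{"jaw": 255,"x": 0.6,"y": 5,"z": 0,"rx": 0,"ry": 0,"rz": 0},{"jaw": 255,"x": 0,"y": 0,"z": 0,"rx": 0,"ry": 0,"rz": 0}])

```text
clock: 14.12
position: [0.6004, -0.0051, 0.0542]
ee_rot: [3.132, 0.001, -0.111]
ft_force: [-0.9, 1.0, -1.5]
finger_gap: 0.0296
```

Emit:
jog_arm(steps=[{"jaw": 255,"x": 0.3,"y": 3,"z": 0,"rx": 0.3,"ry": 0,"rz": 0},{"jaw": 255,"x": 0.3,"y": 3,"z": 0,"rx": 0,"ry": 0,"rz": 0},{"jaw": 255,"x": 0.3,"y": 2,"z": 0,"rx": 0,"ry": 0,"rz": 0}])

```text
clock: 14.37
position: [0.6013, 0.0026, 0.0542]
ee_rot: [3.136, 0.001, -0.111]
ft_force: [-1.7, -6.4, -0.9]
finger_gap: 0.0293
```

Emit:
jog_arm(steps=[{"jaw": 255,"x": 0.2,"y": 2,"z": 0,"rx": 0.3,"ry": 0,"rz": 0}])

```text
clock: 14.45
position: [0.6015, 0.0046, 0.0542]
ee_rot: [3.141, 0.002, -0.11]
ft_force: [-1.1, -2.4, -1.6]
finger_gap: 0.0296
```

Emit:
jog_arm(steps=[{"jaw": 255,"x": 0.2,"y": 2,"z": 0,"rx": 0,"ry": 0,"rz": 0}])

```text
clock: 14.53
position: [0.6018, 0.0069, 0.0542]
ee_rot: [-3.141, 0.002, -0.111]
ft_force: [-1.0, 0.6, -1.9]
finger_gap: 0.0295
```

Emit:
jog_arm(steps=[{"jaw": 255,"x": 0.2,"y": 2,"z": 0,"rx": 0,"ry": 0,"rz": 0}])

```text
clock: 14.62
position: [0.6021, 0.0095, 0.0542]
ee_rot: [-3.141, 0.001, -0.111]
ft_force: [-0.4, 0.4, -1.8]
finger_gap: 0.0295
```

```bash
python3 st.py; python3 snap.py wrist w15
```

```text
14.6167 [0.6021 0.0095 0.0542] [-1.7994e+02  7.0000e-02 -6.3600e+00] [-0.4  0.4 -1.8] 0.0295
```

View pics/w15.png

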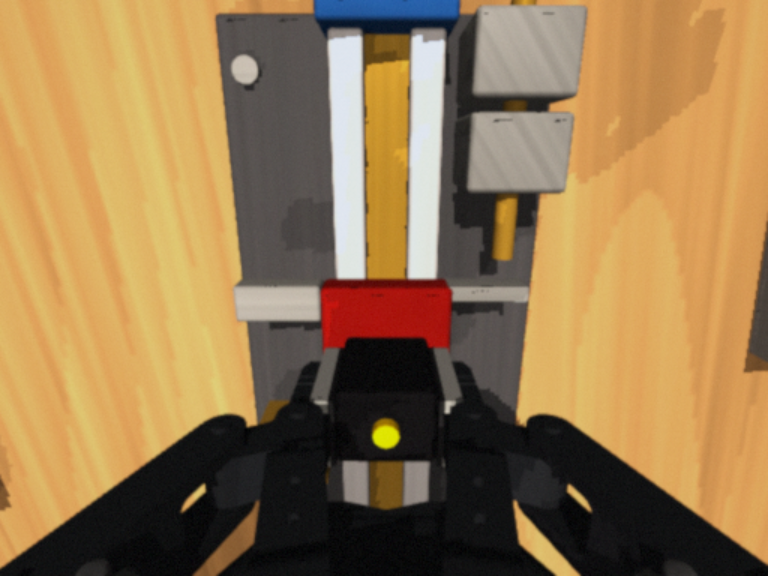

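The force fell from -6.4 N to about +0.5 N, and the rod's top has dropped to (386,436) from (386,444), so the ball is going into the notch. I'll measure it, then open so it centres itself, and grip again.

```bash
cat > rod.py <<'E'
import sys
from h import *
for nm in sys.argv[1:]:
    im=cv2.imread(f'pics/{nm}_raw.png'); hsv=cv2.cvtColor(im,cv2.COLOR_BGR2HSV)
    m=cv2.inRange(hsv,(24,150,150),(35,255,255)); m[:240]=0; n,l,st,ce=cv2.connectedComponentsWithStats(m)
    i=1+np.argmax(st[1:,4]); print(nm,st[i],ce[i].round(2), 'block',)
    a=np.load(f'pics/{nm}.npy'); c=cam('wrist',dict(position=a[:3],ee_rot=a[3:])); T=T_tool(dict(position=a[:3],ee_rot=a[3:]))
    # expected row for rod top at heights 7.5..3 mm proud, if rod at TCP axis
    print([ (h,proj(c,np.r_[a[0]-.0,a[1],.09+h/1000])[1].round(2)) for h in (7.5,5,3)])
E
python3 rod.py w14 w15
```

```text
w14 [248 289  19  17 231] [256.97 296.66] block
[(7.5, np.float64(296.84)), (5, np.float64(292.88)), (3, np.float64(289.83))]
w15 [248 283  18  16 223] [256.84 290.53] block
[(7.5, np.float64(296.69)), (5, np.float64(292.75)), (3, np.float64(289.7))]
```

Emit:
jog_arm(steps=[{"jaw": 200,"x": 0,"y": 0,"z": 0,"rx": 0,"ry": 0,"rz": 0},{"jaw": 150,"x": 0,"y": 0,"z": 0,"rx": 0,"ry": 0,"rz": 0},{"jaw": 150,"x": 0,"y": 0,"z": 0,"rx": 0,"ry": 0,"rz": 0},{"jaw": 150,"x": 0,"y": 0,"z": 0,"rx": 0,"ry": 0,"rz": 0},{"jaw": 150,"x": 0,"y": 0,"z": 0,"rx": 0,"ry": 0,"rz": 0}])

```text
clock: 15.08
position: [0.6033, 0.0108, 0.0554]
ee_rot: [-3.139, -0.001, -0.11]
ft_force: [-0.3, -0.7, 0.2]
finger_gap: 0.035
```

```bash
python3 st.py; python3 snap.py wrist w16; python3 rod.py w16
```

```text
15.0833 [0.6033 0.0108 0.0554] [-1.7987e+02 -5.0000e-02 -6.3000e+00] [-0.3 -0.7  0.2] 0.035
w16 [246 282  18  16 216] [254.66 289.62] block
[(7.5, np.float64(294.73)), (5, np.float64(290.87)), (3, np.float64(287.88))]
```

View pics/w16.png

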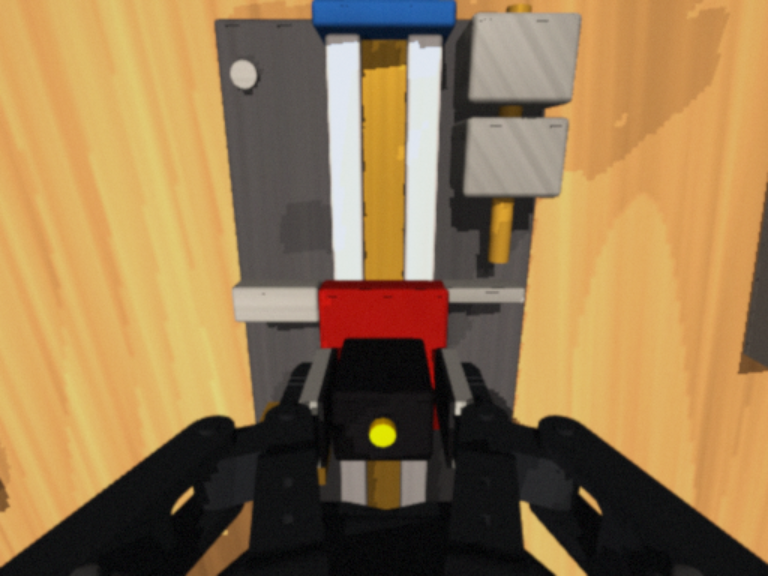

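```bash
cat > rel.py <<'E'
import sys
from h import *
yaw=-.113;Rz=np.array([[np.cos(yaw),-np.sin(yaw)],[np.sin(yaw),np.cos(yaw)]])
for nm in sys.argv[1:]:
    im=cv2.imread(f'pics/{nm}_raw.png'); hsv=cv2.cvtColor(im,cv2.COLOR_BGR2HSV)
    m=cv2.inRange(hsv,(24,150,150),(35,255,255)); m[:240]=0; n,l,st,ce=cv2.connectedComponentsWithStats(m)
    u,v=ce[1+np.argmax(st[1:,4])]
    a=np.load(f'pics/{nm}.npy'); c=cam('wrist',dict(position=a[:3],ee_rot=a[3:]))
    p=plane(c,u,v,.0975 if nm=='w14' else .0935); 
    g=cv2.cvtColor(im,cv2.COLOR_BGR2GRAY).astype(int)
    col=g[270:330,235:247].mean(1); d=np.diff(col); e=270+np.argmax(d[20:])+20
    # red plate far edge row (top)
    r_=cv2.inRange(hsv,(0,150,90),(5,255,255))|cv2.inRange(hsv,(170,150,90),(180,255,255)); rows=np.where(r_[150:240,250:262].mean(1)>120)[0]; 
    pe=plane(c,256,150+rows[0],.05)
    print(nm,'rod jig',(Rz.T@(p[:2]-[.6004,-.0147])).round(4),'rodrow',v.round(2),'block edge row',e,'plate row',150+rows[0],150+rows[-1],'plate jig y',(Rz.T@(pe[:2]-[.6004,-.0147])).round(4))
E
python3 rel.py w14 w15 w16
```

```text
w14 rod jig [-0.0004 -0.0733] rodrow 296.66 block edge row 306 plate row 187 224 plate jig y [-0.0011 -0.0413]
w15 rod jig [-0.0005  0.0242] rodrow 290.53 block edge row 306 plate row 187 224 plate jig y [-0.0011  0.0563]
w16 rod jig [-0.0005  0.0252] rodrow 289.62 block edge row 306 plate row 188 224 plate jig y [-0.0002  0.0568]
```

Emit:
jog_arm(steps=[{"jaw": 120,"x": 0,"y": 0,"z": 0,"rx": 0,"ry": 0,"rz": 0},{"jaw": 120,"x": 0,"y": 0,"z": 0,"rx": 0,"ry": 0,"rz": 0},{"jaw": 120,"x": 0,"y": 0,"z": 0,"rx": 0,"ry": 0,"rz": 0}])

```text
clock: 15.38
position: [0.6037, 0.0107, 0.0559]
ee_rot: [-3.139, -0.002, -0.11]
ft_force: [-0.5, 0.1, -0.1]
finger_gap: 0.0451
```

```bash
python3 st.py; python3 snap.py wrist w17; python3 rel.py w17; python3 rod.py w17
```

```text
15.3833 [0.6037 0.0107 0.0559] [-1.7986e+02 -1.0000e-01 -6.3100e+00] [-0.5  0.1 -0.1] 0.0451
w17 rod jig [-0.0005  0.0252] rodrow 288.63 block edge row 305 plate row 188 224 plate jig y [0.0003 0.0566]
w17 [245 281  18  16 217] [253.7  288.63] block
[(7.5, np.float64(293.87)), (5, np.float64(290.04)), (3, np.float64(287.08))]
```

Emit:
jog_arm(steps=[{"jaw": 255,"x": -1,"y": -1,"z": -1,"rx": 0,"ry": 0,"rz": 0},{"jaw": 255,"x": 0,"y": 0,"z": 0,"rx": 0,"ry": 0,"rz": 0},{"jaw": 255,"x": 0,"y": 0,"z": 0,"rx": 0,"ry": 0,"rz": 0},{"jaw": 255,"x": 0,"y": 0,"z": 0,"rx": 0,"ry": 0,"rz": 0},{"jaw": 255,"x": 0,"y": 0,"z": 0,"rx": 0,"ry": 0,"rz": 0},{"jaw": 255,"x": 0,"y": 0,"z": 0,"rx": 0,"ry": 0,"rz": 0}])

```text
clock: 15.93
position: [0.6021, 0.0096, 0.055]
ee_rot: [-3.139, -0.001, -0.111]
ft_force: [-1.2, -0.3, 1.5]
finger_gap: 0.0295
```

```bash
python3 st.py; python3 snap.py wrist w18; python3 rel.py w18; python3 rod.py w18; python3 snap.py side s18; python3 snap.py scene c18; python3 st.py
```

```text
15.9333 [0.6021 0.0096 0.055 ] [-1.7985e+02 -4.0000e-02 -6.3400e+00] [-1.2 -0.3  1.5] 0.0295
w18 rod jig [-0.0005  0.0252] rodrow 287.38 block edge row 304 plate row 186 223 plate jig y [-0.0011  0.0567]
w18 [249 280  17  16 217] [256.96 287.38] block
[(7.5, np.float64(295.27)), (5, np.float64(291.39)), (3, np.float64(288.38))]
16.0833 [0.6021 0.0096 0.055 ] [-1.7985e+02 -4.0000e-02 -6.3400e+00] [-1.6 -0.4  0.9] 0.0297
```

View pics/s18.png

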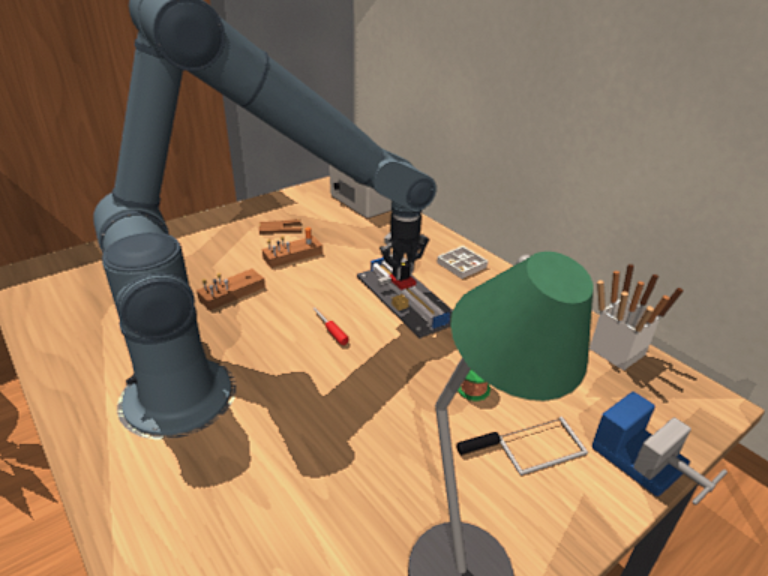

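View pics/w18.png

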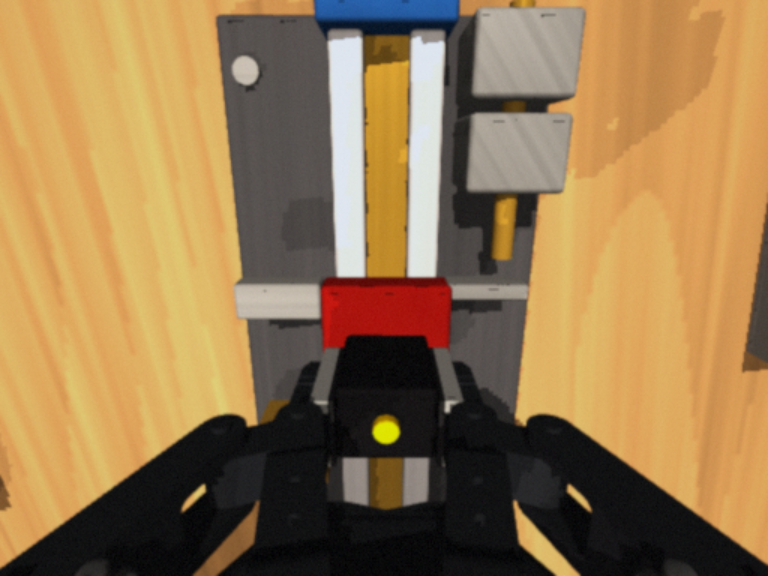

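The side view shows the pin upright in the stand at (308,237) and the bystanders where they were. In the wrist view the rod is at (386,430), low in the block. The rod-to-block-edge distance grew from 9.3 to 16.6 px (about 1.55 px/mm), so it sank about 4.7 mm against 4.4 expected at the centre. The tool is at rest with under 2 N on it, so I'm handing in.

```bash
python3 st.py; python3 -c "
from bench import r
print(r.hand_in())"
```

```text
16.0833 [0.6021 0.0096 0.055 ] [-1.7985e+02 -4.0000e-02 -6.3400e+00] [-1.6 -0.4  0.9] 0.0297
the job is handed in; nothing more can be done
None
```

The job was handed in at 16.1 s, with the lock pin parked and the stop held at the notch. The hand-in reports no verdict.

**Lock pin:** I pulled it straight up out of the socket and lowered it into the free hole of the stand farthest to the left. It met nothing on the way down and came to rest with its collar on the stand's top. After letting go, the wrist and side pictures showed it upright.

**Stop:** I gripped it by its black block and slid it about 97 mm, past the empty socket. The drag rose to about 6 N, then dropped to zero as the ball fell into the notch. I opened the fingers so it could centre itself, which moved it 0.5 to 1 mm, and gripped it again without moving it.

**Last checks:**
- **Ball depth:** the yellow rod sank about 4.7 mm by picture, against 4.4 mm expected at the notch's centre.
- **Position:** the stop sat at jig y of about 25 mm, within 1 to 2 mm of where I had measured the groove.
- **Hold:** the tool did not move between the last two readings. The fingers were closed on the block at 29.7 mm, and outside forces were under 2 N.
- **Bystanders:** none looked moved in the last side picture; I did not measure them.

Two early move calls were refused for leaving out row values, so nothing moved. The 2 mm camera calibration left the pin-to-hole alignment uncertain by 1 to 2 mm.

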